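# Draw the locker's deep bolt with the hooked rod

### The job

Take the hooked rod from its rest and, with its hook, draw the bolt deep in the locker's slot out until it meets its hidden end stop, and seat it there with a firm but gentle pull of about 15 N for half a second, without bending it or reaching in with the gripper. Then lay the rod back in its rest as it was, in both saddles with the hook hanging down at the same end, and let go; leave the other things alone.

Things in the scene. Friction and masses are not known exactly. Their poses are not given: they have to be found in the camera images.
- rod_grip (a point): Centre of the black handle, 120 long x 22 wide x 26 high (mm), of the loose hooked rod (0.2 kg). A 7 mm aluminium rod goes on from the handle's front along its centre line; 250 mm ahead of this point it bends straight down into the hook. x runs along the rod towards the hook, z up. It balances about 15 mm ahead of this point. It starts in its rest, hook hanging down.
- rod_hook (a point): The lowest point of the hook: 250 mm ahead of the handle's centre and 39.5 mm below it.
- rest_seat (a point): Where the handle's centre belongs in the rod's grey fixed rest, 63 mm above the table; x points to the hook's end, z up. The rest has two saddles, 10 mm thick, 90 mm apart (centres; 80 mm free between), on a base 130 x 70 x 12 mm. Their notches are 26 mm wide, straight for 12 mm, then flared; notch floors 50 mm, tops about 75 mm above the table.
- locker: Grey fixed steel locker 200 deep (x) x 230 wide (y) x 170 high (mm); origin: centre of its underside; x points into it, away from its front. Along its middle runs a slot 50 mm wide, open at the front and top, its floor 30 mm above the table, with a cross block 80 mm high over the last 30 mm at the back. The bolt lies on the slot's floor, on its centre line.
- bolt_tab (a point): Top edge (its middle) of the bolt's upright steel tab: 24 mm wide across the slot, 6 mm thick, top 66 mm above the table. Same axes as the locker. At the start it is 95 to 140 mm behind the locker's front, at least 27 mm clear of the cross block. The bolt slides towards the front (-x of the locker) to a rigid stop, unseen and different each time: there the tab is 55 to 85 mm behind the front.
- bolt: The bolt; origin on the slot's floor, 36 mm below bolt_tab. Its flat bar, 8 mm thick, 20 mm wide, lies on the floor about 50 mm ahead of and behind the tab. Sliding takes 5 to 8 N (friction, light spring; it stays where left); at the stop the pull rises steeply. To seat it, keep pulling with 12 to 20 N for half a second; more than 25 N bends the tab.
- glove_box: Bystander, to be left alone: cardboard glove box 220 x 120 x 80 mm; origin at the centre of its underside.
- gel: Bystander, to be left alone: gel bottle, 52 mm across, 110 mm tall; origin at the centre of its underside.
- paper_roll: Bystander, to be left alone: upright paper roll, 100 mm across and tall; origin at the centre of its underside.
- bowl: Bystander, to be left alone: steel bowl, 100 mm across, 40 mm tall; origin at the centre of its underside.
- jar: Bystander, to be left alone: glass jar, 60 mm across, 80 mm tall; origin at the centre of its underside.
- probe: Bystander, to be left alone: hand-held scanner probe lying flat, 115 x 56 x 24 mm; origin at the centre of its underside.
- rod: The same rod as a body; origin: centre of the handle's underside, 13 mm below the handle's centre.
There are look-alikes about, which are no part of the job. What is shaped like the part that bears rest_seat but pink, purple or yellow is not meant.

How it is judged:
By the outcome, as a careful person would: the job done as asked, in the order asked, and still so for the second after the job is handed in, with the robot touching nothing.
It also fails if it takes over 64 s, if anything falls off the work surface, if the arm or the gripper's body presses on something with over 40 N, if the wrist force passes 120 N, or if a joint passes its speed limit or range.

### The arm

A 6-joint arm with a two-finger parallel gripper is mounted at the origin on the work surface. World frame = base frame: x ahead of the robot, y to its left, z up, the work surface at z = 0. Lengths are in m, angles in rad, forces in N, time in s.
With the tool pointing down it reaches from about 0.35 to 0.85 m from the base axis. Payload 8.1 kg.
Tool frame: the origin (TCP) lies at the very end of the fingers, on their centre line; the grasp point (between the pads) lies 19 mm behind it; z points along the fingers, y is the line along which they close (so a half turn about z gives the same grasp; the last joint's range is limited). The gripper opens to 93 mm and grips with 3 to 60 N. Pads are 15 mm wide; open, the fingers measure 128 mm over their backs; the gripper's body (75 mm by 188 mm) begins 65 mm behind the grasp point.
Start: joints at [1.246, 0.13, 1.488, -0, 1.523, -0.085], TCP at [0.142, 0.583, 0.219] pointing down, gripper open.
Joint ranges: [-2.96, 2.96], [-0.89, 2.26], [0.02, 2.5], [-1.34, 4.48], [0, 2.73], [-2.66, 2.66]. Speed limits (rad/s): [2.39, 2.39, 2.79, 3.14, 3.14, 3.14].

### API

Orientations are given as a rotation vector (axis times angle).
In Python, from plant import read_state, eyes, workorder gives the robot as it stands. The module is installed in compiled form; this text tells all that it offers.
- The arm moves only by the tool play_rows, never from a script. Its argument "targets" is one flat list of numbers, 4 for each row, row after row: the shift along the tool's x, y, z in cm, then the turn about the tool's z in degrees. In form: [dx, dy, dz, roll, dx, dy, dz, roll, ...]. A call has 1 to 8 rows; each row is the pose to reach, as a shift and turn from the pose commanded when the call began, along the tool's axes at that moment; what a row does not reach only later rows make up. A row lasts 1/12 s, in which the tool goes at most 41.7 mm and 7.16 degrees, less where a joint would pass 70% of its speed; a pose out of reach is approached as far as the arm can. A call with a gripper value outside its range is refused whole. "grip" is the finger opening in cm, from 0 to 9.3, set as the call begins (left out, the last holds). The fingers move at their own pace and stop on an object; "grip_force" is the grip in N (left out, the last holds). Time passes only in rows, so rows that repeat a pose let the fingers close. It gives the time, the measured TCP pose, the force, the opening and the grip force at its end, in the units of the state.
- read_state(): the state, without advancing time (a new reading comes with each control period).
- eyes.read_camera(name): name is "scene" or "top" or "wrist"; returns a dict with "image" (400x640x3 uint8, red, green, blue), "vfov" (degrees; the focal length in pixels is half the picture's height over the tangent of half this angle, whatever the lens; pixels are square), "cx", "cy" (the principal point, pixels), "k1" (the pictures are not rectified: a ray, as slopes to the right and down, at radius r is drawn at 1 + k1 r^2 times it, then the intrinsics apply), "cam_to_world" (4x4, takes a point from camera to world coordinates); the wrist camera has in their place "T_tool_cam" (4x4, takes a point from camera to tool coordinates, whose origin is the TCP and whose axes are the flange's). Camera axes: x right, y up, looking along -z (the intrinsics and any distortion apply to the point x, -y, -z); pixel columns grow to the right and rows downward; lengths in m; the calibration is good to about 2 mm. A picture is of the moment at which its call begins: read the wrist's pose just before it. There is no depth.
- workorder.close_job(): hands the job in; it is judged then, once.
The state is a dict: "t": time; "q": joint angles; "dq": joint speeds; "joint_torque": joint torques, N m; "tool_pos": TCP position; "orientation": TCP orientation; "force": force on the tool from outside, world axes, zero at the start; "wrist_torque": the same for the moment, N m; "opening": finger opening in m; "gripper_force": force on a finger pad.
Only numpy, scipy, OpenCV 4.12 (cv2) and the standard library are available. Lean on these libraries where they do the work, as an engineer would, in place of code of your own. Each camera call takes 0.05 s, during which the arm holds its last target. There are 200 camera calls.

## Working session

There is one attempt and no reset: what is moved stays moved. The work goes in short steps, Python scripts to look and compute and a tool call to move; the robot and the scene stay as the last step left them, time stands still between calls to the robot, and variables do not carry over. Pictures are saved under pics/ and viewed, at most 12 in all, crops included, and the job is handed in when it is done.

Besides the shell and the picture viewer there is one more tool, called after "Request:" as name(argument=value, ...), one argument or row to a line, values as JSON. play_rows: Moves the arm, as the interface text tells. Its arguments: {"type":"object","properties":{"targets":{"type":"array"},"grip":{"type":"number"},"grip_force":{"type":"number"}},"required":["targets"]}

```bash
mkdir -p pics
cat > h.py <<'E'
import numpy as np, cv2
from scipy.spatial.transform import Rotation as R
from plant import read_state, eyes, workorder
def cam(name):
    s=read_state(); c=eyes.read_camera(name)
    if 'cam_to_world' in c: T=np.array(c['cam_to_world'])
    else:
        W=np.eye(4); W[:3,:3]=R.from_rotvec(s['orientation']).as_matrix(); W[:3,3]=s['tool_pos']
        T=W@np.array(c['T_tool_cam'])
    h=c['image'].shape[0]; f=h/2/np.tan(np.radians(c['vfov'])/2)
    return dict(im=c['image'],T=T,f=f,cx=c['cx'],cy=c['cy'],k1=c['k1'])
def ray(c,u,v):
    p=np.array([(u-c['cx'])/c['f'],(v-c['cy'])/c['f']]); q=p.copy()
    for _ in range(20): q=p/(1+c['k1']*(q@q))
    d=c['T'][:3,:3]@np.array([q[0],-q[1],-1]); return c['T'][:3,3],d
def onz(c,u,v,z):
    o,d=ray(c,u,v); return o+d*(z-o[2])/d[2]
def proj(c,p):
    x=c['T'][:3,:3].T@(np.array(p)-c['T'][:3,3]); q=np.array([x[0],-x[1]])/-x[2]
    q=q*(1+c['k1']*(q@q)); return q*c['f']+[c['cx'],c['cy']]
def save(n,im,s=1): cv2.imwrite('pics/'+n,cv2.resize(im[:,:,::-1],None,fx=s,fy=s))
E
python3 - <<'E'
from h import *
import pickle
for n in('scene','top'):
    c=cam(n); save(n+'.png',c['im'],1.25); pickle.dump(c,open(n+'.pkl','wb')); print(n,c['T'][:3,3],c['f'],c['k1'])
print(read_state())
E
```

```text
scene [1.10894937 0.01504263 1.03966233] 393.6553158989139 -0.0023465803980124563
top [0.36074456 0.01373848 1.35742823] 481.44216434903535 0.04137471212522781
{'t': 0.1, 'q': array([ 1.24559814e+00,  1.31050633e-01,  1.48910953e+00, -6.14018583e-06,
        1.52301110e+00, -8.53984590e-02]), 'dq': array([ 6.06036037e-04, -4.67422596e-05, -2.62358406e-03,  2.83657293e-04,
       -1.25464433e-03, -1.87584097e-04]), 'joint_torque': array([ 9.46767723e-04, -5.61332595e+01, -4.93098092e+01,  7.70284468e-02,
        2.88082362e-02, -1.59574472e-05]), 'tool_pos': array([0.14232834, 0.58237315, 0.21774668]), 'orientation': array([-3.75736305e-01, -3.11872354e+00,  2.42932524e-03]), 'force': array([-0.27497939, -0.06381858,  0.34356205]), 'wrist_torque': array([ 0.02401537, -0.02159273,  0.00030354]), 'gripper_force': 0.0, 'opening': 0.09289464274441223}
```

View pics/top.png

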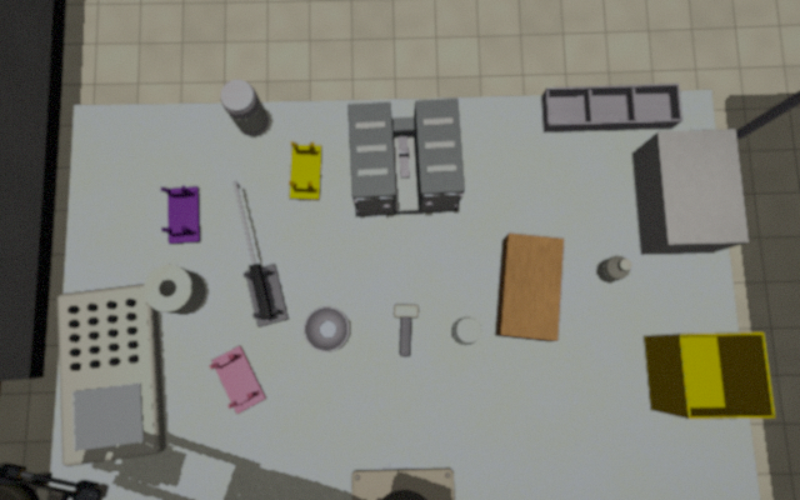

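View pics/scene.png

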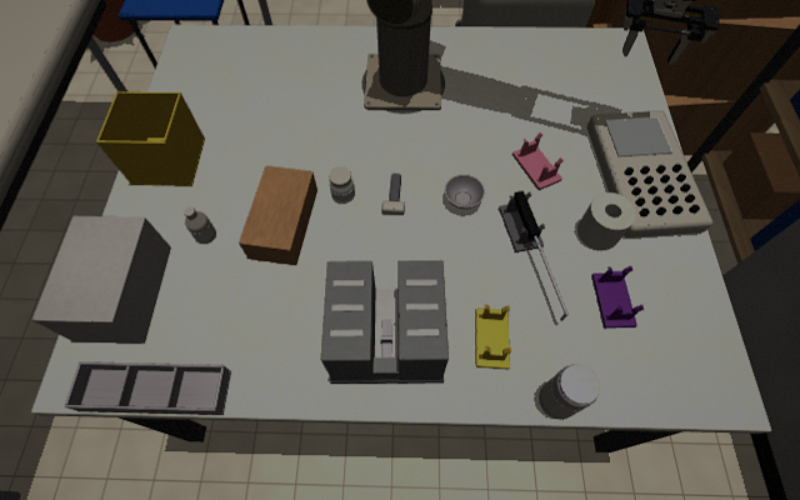

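The top view (1.25×) shows the rod in its grey rest near (265,293) with the hook end at (238,183). The locker is near (406,157) with its front facing the robot, and the bolt tab is around (404,165).

Run:
```python
from h import *
import pickle
c=pickle.load(open('top.pkl','rb'));s=pickle.load(open('scene.pkl','rb'))
def P(n,u,v,z,c=c): print(n,onz(c,u/1.25,v/1.25,z).round(4))
# dark handle mask
im=c['im'][205:265,185:240].astype(int); m=((im.max(2)<40)).astype(np.uint8)
n,l,st,ce=cv2.connectedComponentsWithStats(m); k=1+st[1:,4].argmax(); ys,xs=np.where(l==k)
r=cv2.minAreaRect(np.c_[xs+185,ys+205].astype(np.float32)); print(r,st[k])
print(onz(c,*r[0],.07))
P('hookbend',238,183,.065);P('handle front',257,265,.065);P('handle back',268,318,.065)
P('LfrontL',355,206,.17);P('LfrontR',463,203,.17);P('LbackL',349,105,.17);P('LbackR',459,100,.17)
P('slotfl',395,210,.17);P('slotfr',418,207,.17)
P('tab?',404,140,.066);P('tab?',404,178,.038)
save('c.png',np.vstack([np.hstack([cv2.resize(c['im'][70:180,270:380],(400,400),interpolation=2),cv2.resize(s['im'][200:310,250:360],(400,400),interpolation=2)])]))
w=cam('wrist'); print(w['T'],np.array(w['f']))
```

```text
((213.63356018066406, 231.89381408691406), (43.035499572753906, 15.807271957397461), 65.55604553222656) [ 15   7  20  43 210]
[0.49281832 0.28037456 0.07      ]
hookbend [0.7321 0.3473 0.065 ]
handle front [0.5479 0.3036 0.065 ]
handle back [0.433  0.2788 0.065 ]
LfrontL [0.6483 0.0834 0.17  ]
LfrontR [ 0.6491 -0.1351  0.17  ]
LbackL [0.8633 0.0925 0.17  ]
LbackR [ 0.8682 -0.1359  0.17  ]
slotfl [0.638  0.0027 0.17  ]
slotfr [ 0.6431 -0.0439  0.17  ]
tab? [ 0.822  -0.0224  0.066 ]
tab? [ 0.7425 -0.0207  0.038 ]
[[ 0.23809801 -0.94125995 -0.23945573  0.0762357 ]
 [ 0.97123934  0.23027442  0.06056265  0.59884289]
 [-0.00186466 -0.24698867  0.96901657  0.38390261]
 [ 0.          0.          0.          1.        ]] 309.5179807535971
```

View pics/c.png

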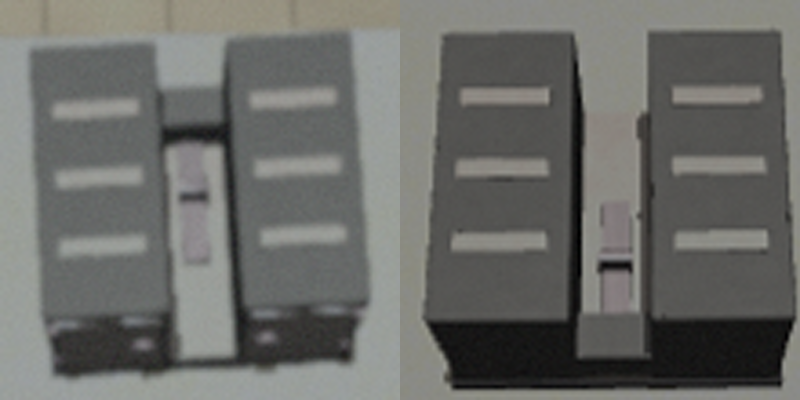

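The enlarged crops show the tab's top edge at (193,190) in the left crop and (616,257) in the right crop. The locker's top front corners are at (48,318) and (368,302) on the left.

```bash
cat >> h.py <<'E'
def tri(c1,p1,c2,p2):
    o1,d1=ray(c1,*p1);o2,d2=ray(c2,*p2); d1=d1/np.linalg.norm(d1);d2=d2/np.linalg.norm(d2)
    A=np.c_[d1,-d2]; t=np.linalg.lstsq(A,o2-o1,rcond=None)[0]; a=o1+t[0]*d1;b=o2+t[1]*d2
    return (a+b)/2,np.linalg.norm(a-b)
def rel(target,yaw=None):
    "shift in tool axes (cm) and roll (deg) so that tool x = -(cos yaw, sin yaw)"
    s=read_state(); M=R.from_rotvec(s['orientation']).as_matrix()
    d=M.T@(np.array(target)-s['tool_pos'])*100; r=0
    if yaw is not None:
        cur=np.degrees(np.arctan2(-M[1,0],-M[0,0])); r=-(np.degrees(yaw)-cur)
    print('shift cm',d.round(2),'roll',np.round((r+180)%360-180,2),'tcp',s['tool_pos'].round(4),'Mz',M[:,2].round(3),'F',s['force'].round(1),'t',s['t'])
E
python3 - <<'E'
from h import *
import pickle
c=pickle.load(open('top.pkl','rb'));s=pickle.load(open('scene.pkl','rb'))
k=400/110
L=lambda u,v:(270+u/k-.5,70+v/k-.5); S=lambda u,v:(250+(u-400)/k-.5,200+v/k-.5)
print('tab',tri(c,L(193,190),s,S(616,257)), onz(c,*L(193,190),.066),onz(s,*S(616,257),.066))
for n,p in dict(FL=(48,318),FR=(368,302),BL=(30,47),BR=(350,32),sFL=(170,314),sFR=(242,309),sBR=(224,40),sBL=(156,44)).items(): print(n,onz(c,*L(*p),.17).round(4))
for n,p in dict(BL=(795,318),BR=(425,318),FR=(443,32),FL=(781,32)).items(): print('scene',n,onz(s,*S(*p),.17).round(4))
rel([.497,.282,.2],np.radians(15))
E
```

```text
tab (array([ 0.79468889, -0.02054876,  0.06342218]), np.float64(0.0012141883380805565)) [ 0.79380781 -0.01987446  0.066     ] [ 0.79552272 -0.02106059  0.066     ]
FL [0.6688 0.0864 0.17  ]
FR [ 0.6746 -0.1369  0.17  ]
BL [0.8677 0.0962 0.17  ]
BR [ 0.8729 -0.1323  0.17  ]
sFL [0.6696 0.0013 0.17  ]
sFR [ 0.6719 -0.049   0.17  ]
sBR [ 0.8694 -0.0423  0.17  ]
sBL [0.8677 0.0063 0.17  ]
scene BL [0.8653 0.094  0.17  ]
scene BR [ 0.8703 -0.1336  0.17  ]
scene FR [ 0.6732 -0.1404  0.17  ]
scene FL [0.6687 0.0896 0.17  ]
shift cm [-41.59 -20.76   1.81] roll -28.74 tcp [0.1424 0.5824 0.2178] Mz [-0.    -0.001 -1.   ] F [-0.1 -0.5  0.7] t 0.15
```

Request:
play_rows(
  targets=[-20,-10,1,-14,-41.6,-20.8,1,-28.7,-41.6,-20.8,1,-28.7,-41.6,-20.8,1,-28.7,-41.6,-20.8,1,-28.7,-41.6,-20.8,1,-28.7,-41.6,-20.8,1,-28.7,-41.6,-20.8,1,-28.7],
)

```text
t: 0.82
tool_pos: [0.3896, 0.3727, 0.2112]
orientation: [0.409, -3.115, 0.0]
force: [1.0, 0.2, 0.1]
opening: 0.0929
gripper_force: 0.0
```

Run:
```python
from h import *
rel([.497,.282,.2],np.radians(15))
```

```text
shift cm [ -8.03 -11.53   1.12] roll -0.02 tcp [0.3896 0.3727 0.2112] Mz [-0. -0. -1.] F [1.  0.2 0.1] t 0.8167
```

Request:
play_rows(
  targets=[-7.5,-10.5,1,0,-7.5,-10.5,1,0,-7.5,-10.5,1,0,-7.5,-10.5,1,0,-7.5,-10.5,1,0,-7.5,-10.5,1,0,-7.5,-10.5,1,0],
)

```text
t: 1.4
tool_pos: [0.4872, 0.2932, 0.2014]
orientation: [0.411, -3.114, -0.001]
force: [-0.0, -0.6, -0.3]
opening: 0.0927
gripper_force: 0.0
```

Run:
```python
from h import *
import pickle
rel([.497,.282,.2],np.radians(15))
w=cam('wrist'); save('w1.png',w['im'],1.25); pickle.dump(w,open('w1.pkl','wb'))
```

```text
shift cm [-0.66 -1.34  0.14] roll 0.02 tcp [0.4872 0.2932 0.2014] Mz [-0.001  0.    -1.   ] F [-0.  -0.6 -0.3] t 1.4
```

View pics/w1.png

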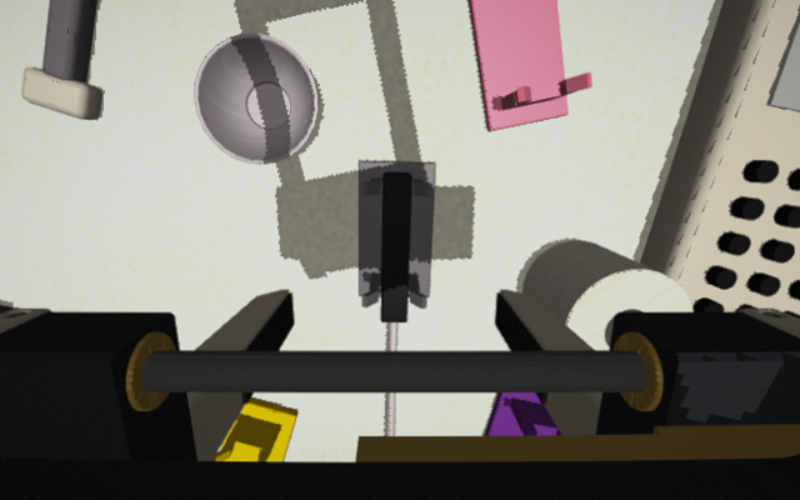

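The wrist view shows the black handle in its grey rest from (396,172) to (394,322), with the rod running on down the picture at u≈391.

Run:
```python
from h import *
import pickle
w=pickle.load(open('w1.pkl','rb'))
im=w['im']; m=(im[125:265,270:370].max(2)<32).astype(np.uint8)
m=cv2.morphologyEx(m,cv2.MORPH_OPEN,np.ones((7,7)))
n,l,st,ce=cv2.connectedComponentsWithStats(m); k=1+st[1:,4].argmax(); ys,xs=np.where(l==k); xs+=270;ys+=125
print(st[k],xs.min(),xs.max(),ys.min(),ys.max())
mid=lambda a,b:(xs[(ys>=a)&(ys<b)].min()+xs[(ys>=a)&(ys<b)].max())/2
z=.076
pts=np.array([onz(w,(xs[ys==y].min()+xs[ys==y].max())/2,y,z) for y in range(ys.min()+3,ys.max()-2)])
p=np.polyfit(pts[:,0],pts[:,1],1); yaw=np.arctan(p[0]); print('yaw',np.degrees(yaw))
B=onz(w,mid(ys.min(),ys.min()+5),ys.min()-.5,z);F=onz(w,mid(ys.max()-4,ys.max()),ys.max()+.5,z); print(B,F,np.linalg.norm(F-B),(B+F)/2)
ctr=(B+F)/2
r1=onz(w,391/1.25,330/1.25,.0665);r2=onz(w,390/1.25,430/1.25,.0665);print('rod',r1,r2,np.degrees(np.arctan2(*(r2-r1)[[1,0]])))
# rest base corners (z=.012)
for q in [(359,161),(436,163)]: print('base back',onz(w,q[0]/1.25,q[1]/1.25,.012))
u=np.array([np.cos(yaw),np.sin(yaw)]); g=ctr[:2]+.010*u; print('grip at',g); rel([*g,.11],yaw)
```

```text
[  35   13   24   93 2037] 305 328 138 230
yaw 13.558827864474297
[0.43250093 0.2802478  0.076     ] [0.52039805 0.302365   0.076     ] 0.09063704617820362 [0.47644949 0.2913064  0.076     ]
rod [0.56050789 0.31016882 0.0665    ] [0.65677357 0.33478726 0.0665    ] 14.34504942292933
base back [0.43431289 0.24661403 0.012     ]
base back [0.4181657  0.31367293 0.012     ]
grip at [0.48617079 0.29365083]
shift cm [0.08 0.04 9.15] roll 1.5 tcp [0.4871 0.2934 0.2015] Mz [-0.  0. -1.] F [-0.   0.7 -0.3] t 1.45
```

Run:
```python
from h import *
rel([.5017,.2973,.044],np.radians(13.7))
```

```text
shift cm [-1.510e+00 -1.000e-02  1.575e+01] roll 1.36 tcp [0.4871 0.2934 0.2015] Mz [-0.  0. -1.] F [-0.   0.7 -0.3] t 1.45
```

Request:
play_rows(
  targets=[-1.5,0,3,1.4,-1.5,0,7,1.4,-1.5,0,11,1.4,-1.5,0,14,1.4,-1.5,0,15.7,1.4,-1.5,0,15.7,1.4,-1.5,0,15.7,1.4,-1.5,0,15.7,1.4],
)

```text
t: 2.12
tool_pos: [0.5033, 0.2975, 0.0465]
orientation: [-0.373, 3.117, 0.001]
force: [-0.2, -0.5, 0.6]
opening: 0.0928
gripper_force: 0.0
```

Run:
```python
from h import *
import pickle
rel([.5017,.2973,.044],np.radians(13.7))
w=cam('wrist'); save('w2.png',w['im'],1.25); pickle.dump(w,open('w2.pkl','wb'))
```

```text
shift cm [0.16 0.02 0.25] roll -0.06 tcp [0.5033 0.2975 0.0465] Mz [ 0.002  0.001 -1.   ] F [-0.2 -0.5  0.6] t 2.1167
```

View pics/w2.png

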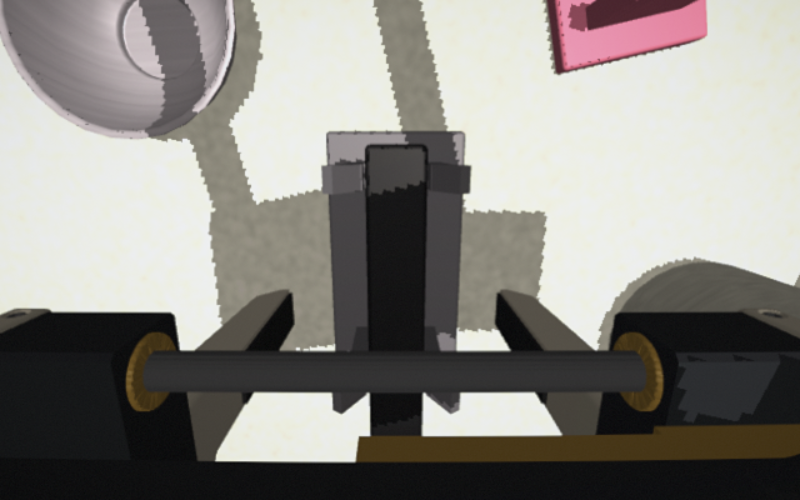

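The handle sits centred between the fingers (u≈396), with its back top edge at (396,146). I'll close on it.

Request:
play_rows(
  targets=[0,0,0.2,0,0,0,0.2,0,0,0,0.2,0,0,0,0.2,0,0,0,0.2,0,0,0,0.2,0,0,0,0.2,0,0,0,0.2,0],
  grip=1.5,
  grip_force=50,
)

```text
t: 2.83
tool_pos: [0.5026, 0.296, 0.0424]
orientation: [0.371, -3.119, 0.0]
force: [0.5, -0.4, 0.1]
opening: 0.0444
gripper_force: 0.0
```

Run:
```python
from h import *
import pickle
s=read_state();print(s['opening'],s['gripper_force'],s['force'],s['t'])
w=pickle.load(open('w2.pkl','rb'))
B=onz(w,396/1.25,146/1.25,.076); u=np.array([np.cos(np.radians(13.7)),np.sin(np.radians(13.7)),0]); print('ctr',B+.06*u)
for q in [(327,132),(465,132)]: print('base back',onz(w,q[0]/1.25,q[1]/1.25,.012))
rel([.5017,.2973,.044],np.radians(13.7))
```

```text
0.044398642394431906 0.0 [ 0.46845433 -0.40668929  0.10037682] 2.8333
ctr [0.4922566  0.29550727 0.076     ]
base back [0.43417368 0.24649236 0.012     ]
base back [0.41806618 0.31302318 0.012     ]
shift cm [ 0.06  0.14 -0.16] roll -0.14 tcp [0.5026 0.296  0.0424] Mz [-0. -0. -1.] F [ 0.5 -0.4  0.1] t 2.8333
```

Request:
play_rows(
  targets=[0,0,0,0,0,0,0,0,0,0,0,0,0,0,0,0,0,0,0,0,0,0,0,0,0,0,0,0,0,0,0,0],
)

```text
t: 3.5
tool_pos: [0.5026, 0.2961, 0.0424]
orientation: [0.371, -3.12, -0.0]
force: [0.0, 0.8, -0.5]
opening: 0.0218
gripper_force: 50.0
```

Request:
play_rows(
  targets=[0,0,-1,0,0,0,-3,0,0,0,-6,0,0,0,-10,0,0,0,-14,0,0,0,-18,0,0,0,-20,0,0,0,-20,0],
)

```text
t: 4.17
tool_pos: [0.5054, 0.2973, 0.2506]
orientation: [-0.37, 3.109, 0.005]
force: [0.3, 1.1, -1.8]
opening: 0.0215
gripper_force: 50.0
```

Run:
```python
from h import *
rel([.575,-.026,.245],np.radians(1.4))
s=read_state();print(s['opening'],s['gripper_force'])
```

```text
shift cm [  0.82 -33.06   0.48] roll 12.16 tcp [0.5054 0.2973 0.2506] Mz [ 0.01   0.005 -1.   ] F [ 0.3  1.1 -1.8] t 4.1667
0.02152978478850645 49.999220967292786
```

Request:
play_rows(
  targets=[0,-2,0,1,0,-5,0,3,0,-8.5,0,5,0,-12,0,7,0.5,-15.5,0,9,0.5,-19,0,11,0.8,-22.5,0,12.2,0.8,-26,0,12.2],
)

```text
t: 4.83
tool_pos: [0.5549, 0.0397, 0.2414]
orientation: [0.035, -3.14, 0.0]
force: [0.2, 0.0, -1.7]
opening: 0.0218
gripper_force: 50.0
```

Request:
play_rows(
  targets=[1.5,-3,0,0,1.5,-5.5,0,0,1.5,-6.6,0,0,1.5,-6.6,0,0,1.5,-6.6,0,0,1.5,-6.6,0,0],
)

```text
t: 5.33
tool_pos: [0.5423, -0.0238, 0.242]
orientation: [0.038, -3.141, -0.001]
force: [-0.6, -0.0, -2.1]
opening: 0.0218
gripper_force: 50.0
```

Run:
```python
from h import *
rel([.575,-.026,.245],np.radians(1.4))
```

```text
shift cm [-3.26 -0.3  -0.3 ] roll -0.01 tcp [ 0.5423 -0.0238  0.242 ] Mz [-0.001  0.001 -1.   ] F [-0.6 -0.  -2.1] t 5.3333
```

Request:
play_rows(
  targets=[-1.5,0,0,0,-3.2,0,0,0,-3.2,0,0,0,-3.2,0,0,0,-3.2,0,0,0],
)

```text
t: 5.75
tool_pos: [0.574, -0.023, 0.2421]
orientation: [0.04, -3.14, -0.0]
force: [-0.4, 0.7, -1.7]
opening: 0.0219
gripper_force: 50.0
```

Run:
```python
from h import *
import pickle
rel([.575,-.026,.245],np.radians(1.4))
c=cam('top');s=cam('scene'); pickle.dump((c,s),open('v3.pkl','wb'))
save('v3.png',np.hstack([cv2.resize(c['im'][80:190,270:380],(400,400),interpolation=2),cv2.resize(s['im'][200:310,250:360],(400,400),interpolation=2)]))
```

```text
shift cm [-0.09 -0.3  -0.29] roll 0.05 tcp [ 0.574  -0.023   0.2421] Mz [-0.001  0.    -1.   ] F [-0.4  0.7 -1.7] t 5.75
```

View pics/v3.png

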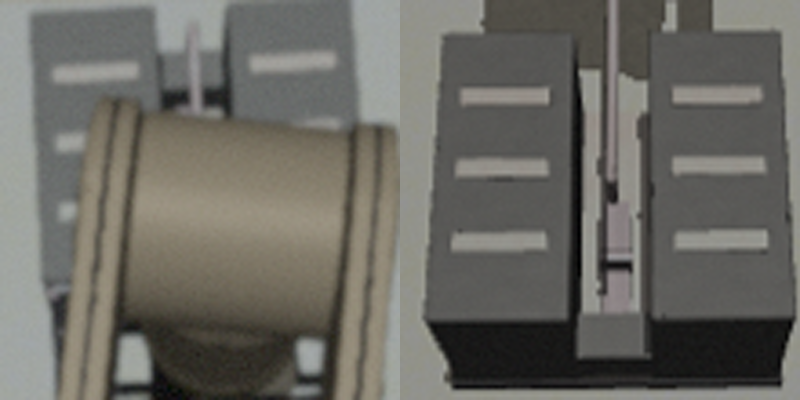

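The left crop shows the rod's bend at about (193,22), over the slot. In the right crop the bend is near (612,182), behind the tab and in line with it.

Run:
```python
from h import *
import pickle
c,s=pickle.load(open('v3.pkl','rb')); k=400/110
L=(270+193/k-.5,80+22/k-.5); S=(250+212/k-.5,200+183/k-.5)
print(tri(c,L,s,S),onz(c,*L,.264),onz(s,*S,.264))
S2=(250+212/k-.5,200+200/k-.5); print('tip',onz(s,*S2,.223))
```

```text
(array([ 0.8161726 , -0.01724127,  0.26603407]), np.float64(0.00030915530172288206)) [ 0.81701645 -0.01714411  0.264     ] [ 0.8154034  -0.01748125  0.264     ]
tip [ 0.8107182  -0.01882478  0.223     ]
```

Request:
play_rows(
  targets=[0,-0.3,1,0,0,-0.3,3,0,0,-0.3,6,0,0,-0.3,9,0,0,-0.3,11,0,0,-0.3,12,0,0,-0.3,12,0,0,-0.3,12,0],
)

```text
t: 6.52
tool_pos: [0.5743, -0.0272, 0.1226]
orientation: [0.037, -3.141, -0.0]
force: [0.6, -0.3, -1.0]
opening: 0.0215
gripper_force: 50.0
```

Run:
```python
from h import *
rel([.575,-.026,.066],np.radians(1.4))
```

```text
shift cm [-0.08  0.12  5.66] roll -0.05 tcp [ 0.5743 -0.0272  0.1226] Mz [-0.  0. -1.] F [ 0.6 -0.3 -1. ] t 6.5167
```

Request:
play_rows(
  targets=[0,0.1,1,0,0,0.1,2.5,0,0,0.1,4,0,0,0.1,5,0,0,0.1,5.5,0,0,0.1,5.5,0,0,0.1,5.5,0],
)

```text
t: 7.1
tool_pos: [0.5748, -0.0261, 0.068]
orientation: [-0.037, 3.141, -0.0]
force: [-0.1, 0.0, -1.3]
opening: 0.0217
gripper_force: 50.0
```

Run:
```python
from h import *
import pickle
rel([.575,-.026,.066],np.radians(1.4))
s=cam('scene'); pickle.dump(s,open('v4.pkl','wb'))
save('v4.png',cv2.resize(s['im'][200:310,250:360],(600,600),interpolation=2))
```

```text
shift cm [-0.02  0.01  0.2 ] roll -0.04 tcp [ 0.5748 -0.0261  0.068 ] Mz [ 0.001 -0.    -1.   ] F [-0.1  0.  -1.3] t 7.1
```

View pics/v4.png

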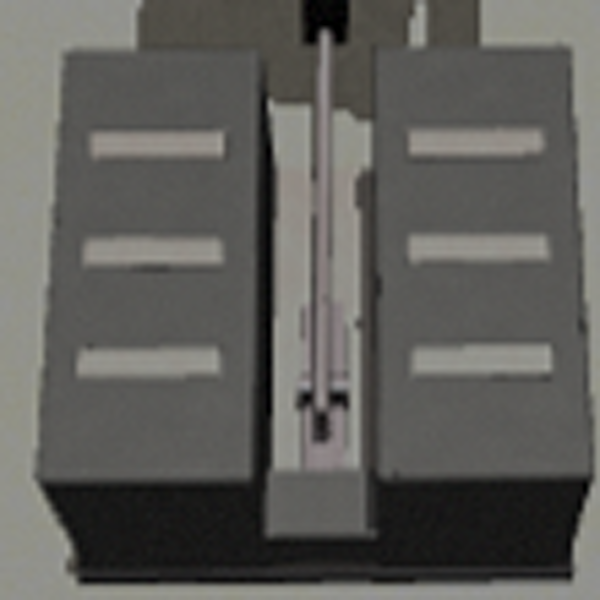

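The hook, at (321,425), is behind the tab, whose top edge is at about (323,385). It is centred in the slot. I'll start pulling.

Request:
play_rows(
  targets=[0.4,0,0,0,0.8,0,0,0,1.0,0,0,0,1.1,0,0,0,1.2,0,0,0,1.3,0,0,0],
)

```text
t: 7.65
tool_pos: [0.5626, -0.0265, 0.0681]
orientation: [-0.037, 3.138, -0.0]
force: [5.7, 0.5, -2.9]
opening: 0.0219
gripper_force: 50.0
```

Request:
play_rows(
  targets=[0.1,0,0,0,0.2,0,0,0,0.2,0,0,0],
)

```text
t: 7.9
tool_pos: [0.5605, -0.0265, 0.068]
orientation: [-0.037, 3.139, -0.0]
force: [5.1, -0.2, -2.7]
opening: 0.0219
gripper_force: 50.0
```

Request:
play_rows(
  targets=[0.1,0,0,0,0.2,0,0,0,0.2,0,0,0],
)

```text
t: 8.15
tool_pos: [0.5586, -0.0266, 0.068]
orientation: [-0.037, 3.139, -0.0]
force: [5.0, 0.5, -2.2]
opening: 0.0214
gripper_force: 50.0
```

Request:
play_rows(
  targets=[0.1,0,0,0,0.2,0,0,0,0.2,0,0,0],
)

```text
t: 8.4
tool_pos: [0.5566, -0.0266, 0.068]
orientation: [-0.037, 3.139, -0.0]
force: [6.5, 0.3, -3.0]
opening: 0.0216
gripper_force: 50.0
```

Request:
play_rows(
  targets=[0.2,0,0,0,0.5,0,0,0,0.8,0,0,0,1.1,0,0,0,1.4,0,0,0,1.7,0,0,0,1.9,0,0,0,2.0,0,0,0],
)

```text
t: 9.07
tool_pos: [0.5368, -0.0271, 0.0681]
orientation: [-0.037, 3.138, -0.0]
force: [6.8, 0.6, -2.7]
opening: 0.0213
gripper_force: 50.0
```

Request:
play_rows(
  targets=[0.05,0,0,0,0.1,0,0,0,0.15,0,0,0,0.2,0,0,0],
)

```text
t: 9.4
tool_pos: [0.535, -0.0272, 0.0682]
orientation: [-0.037, 3.138, -0.0]
force: [7.5, 0.6, -3.4]
opening: 0.0221
gripper_force: 50.0
```

Run:
```python
from h import *
import pickle
s=read_state(); print(s['tool_pos'],s['force'],s['wrist_torque'])
c=cam('scene'); pickle.dump(c,open('v5.pkl','wb'))
save('v5.png',cv2.resize(c['im'][200:310,250:360],(600,600),interpolation=2))
```

```text
[ 0.53498474 -0.02719111  0.068182  ] [ 7.47524957  0.64179149 -3.44202511] [ 0.05107072 -0.83294823 -0.03027697]
```

View pics/v5.png

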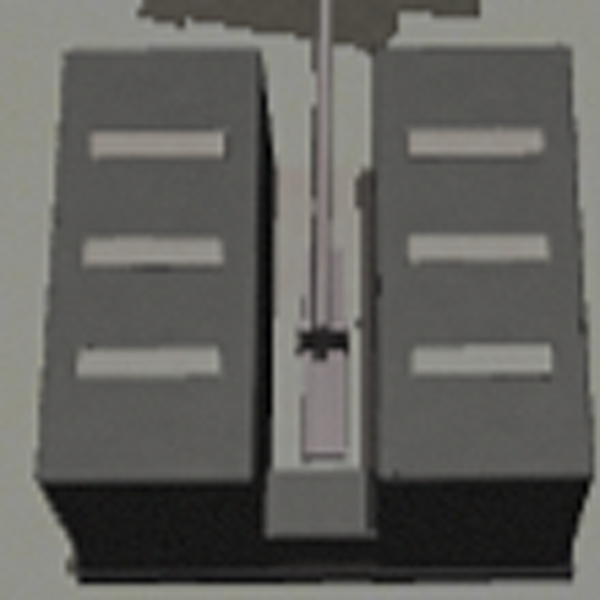

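The hook is engaged against the tab at (321,340), and the bolt has come forward. I'll carry on in small steps.

Request:
play_rows(
  targets=[0.1,0,0,0,0.2,0,0,0,0.3,0,0,0,0.4,0,0,0,0.5,0,0,0,0.5,0,0,0],
)

```text
t: 9.95
tool_pos: [0.5299, -0.0273, 0.0681]
orientation: [-0.037, 3.138, -0.0]
force: [6.5, 0.9, -3.5]
opening: 0.0218
gripper_force: 50.0
```

Request:
play_rows(
  targets=[0.05,0,0,0,0.1,0,0,0,0.15,0,0,0,0.15,0,0,0],
)

```text
t: 10.28
tool_pos: [0.5285, -0.0273, 0.0682]
orientation: [-0.037, 3.138, -0.0]
force: [6.5, -0.3, -3.9]
opening: 0.0218
gripper_force: 50.0
```

Request:
play_rows(
  targets=[0.05,0,0,0,0.1,0,0,0,0.15,0,0,0,0.15,0,0,0],
)

```text
t: 10.62
tool_pos: [0.527, -0.0274, 0.0682]
orientation: [-0.037, 3.138, -0.0]
force: [5.8, -0.7, -4.3]
opening: 0.0218
gripper_force: 50.0
```

Request:
play_rows(
  targets=[0.05,0,0,0,0.1,0,0,0,0.15,0,0,0,0.15,0,0,0],
)

```text
t: 10.95
tool_pos: [0.5255, -0.0274, 0.0682]
orientation: [-0.037, 3.138, -0.0]
force: [7.9, 0.6, -4.2]
opening: 0.0211
gripper_force: 50.0
```

Request:
play_rows(
  targets=[0.05,0,0,0,0.1,0,0,0,0.15,0,0,0,0.15,0,0,0],
)

```text
t: 11.28
tool_pos: [0.5241, -0.0275, 0.0682]
orientation: [-0.037, 3.138, -0.0]
force: [6.8, 0.8, -3.6]
opening: 0.0214
gripper_force: 50.0
```

Request:
play_rows(
  targets=[0.05,0,0,0,0.1,0,0,0,0.15,0,0,0,0.15,0,0,0],
)

```text
t: 11.62
tool_pos: [0.5226, -0.0275, 0.0682]
orientation: [-0.037, 3.138, -0.001]
force: [7.0, -0.1, -5.4]
opening: 0.0218
gripper_force: 50.0
```

Request:
play_rows(
  targets=[0.05,0,0,0,0.1,0,0,0,0.15,0,0,0,0.15,0,0,0],
)

```text
t: 11.95
tool_pos: [0.5221, -0.0276, 0.0686]
orientation: [-0.037, 3.136, -0.001]
force: [11.2, -0.0, -5.1]
opening: 0.0214
gripper_force: 50.0
```

Request:
play_rows(
  targets=[0.03,0,0,0,0.06,0,0,0],
)

```text
t: 12.12
tool_pos: [0.522, -0.0276, 0.0688]
orientation: [-0.037, 3.134, -0.001]
force: [14.2, 0.9, -6.7]
opening: 0.0221
gripper_force: 50.0
```

Request:
play_rows(
  targets=[0.02,0,0,0,0.02,0,0,0,0.02,0,0,0],
)

```text
t: 12.37
tool_pos: [0.522, -0.0276, 0.069]
orientation: [-0.037, 3.134, -0.001]
force: [13.5, 0.0, -5.6]
opening: 0.0215
gripper_force: 50.0
```

Request:
play_rows(
  targets=[0,0,0,0,0,0,0,0,0,0,0,0,0,0,0,0,0,0,0,0],
)

```text
t: 12.78
tool_pos: [0.522, -0.0276, 0.0689]
orientation: [-0.037, 3.134, -0.001]
force: [14.3, 0.1, -5.2]
opening: 0.0214
gripper_force: 50.0
```

Run:
```python
from h import *
import pickle
s=read_state(); print(s['tool_pos'],s['force'],s['wrist_torque'],s['t'])
```

```text
[ 0.52199958 -0.02761834  0.06894021] [14.31103286  0.09740711 -5.21555088] [ 0.04001618 -1.72826834  0.01790242] 12.7833
```

Request:
play_rows(
  targets=[0.03,0,0,0,0.03,0,0,0,0.03,0,0,0,0.03,0,0,0,0.03,0,0,0,0.03,0,0,0,0.03,0,0,0,0.03,0,0,0],
)

```text
t: 13.45
tool_pos: [0.522, -0.0276, 0.0691]
orientation: [-0.037, 3.133, -0.001]
force: [15.2, 0.1, -5.2]
opening: 0.0219
gripper_force: 50.0
```

Request:
play_rows(
  targets=[-0.3,0,0,0,-0.6,0,0,0,-0.9,0,0,0,-1.1,0,0,0,-1.1,0,0,0,-1.1,0,0,0],
)

```text
t: 13.95
tool_pos: [0.5292, -0.0272, 0.0672]
orientation: [0.037, -3.141, -0.0]
force: [-0.6, 0.7, -1.2]
opening: 0.0218
gripper_force: 50.0
```

Request:
play_rows(
  targets=[0,0,-1,0,0,0,-3,0,0,0,-6,0,0,0,-9.5,0,0,0,-13,0,0,0,-16,0,0,0,-18,0,0,0,-18,0],
)

```text
t: 14.62
tool_pos: [0.5319, -0.0276, 0.2544]
orientation: [-0.037, 3.132, -0.002]
force: [0.0, 0.0, -0.5]
opening: 0.0217
gripper_force: 50.0
```

Run:
```python
from h import *
import pickle
rel([.5026,.2961,.25],np.radians(13.6))
c=cam('scene'); pickle.dump(c,open('v6.pkl','wb'))
save('v6.png',np.hstack([cv2.resize(c['im'][200:310,250:360],(400,400),interpolation=2),cv2.resize(c['im'][100:265,230:395],(400,400),interpolation=2)]))
```

```text
shift cm [ 2.16 32.43  0.36] roll -12.24 tcp [ 0.5319 -0.0276  0.2544] Mz [ 0.01  -0.001 -1.   ] F [ 0.   0.  -0.5] t 14.6167
```

View pics/v6.png

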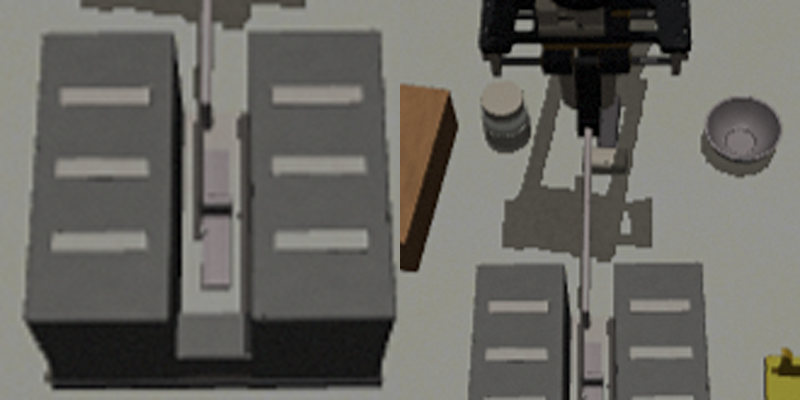

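The bolt now lies forward, with its tab at (217,207) in the left crop. The rod is clear above the slot with its hook tip at (207,127). Next I carry it back to the rest.

Request:
play_rows(
  targets=[0.5,2,0,-1,1,5,0,-3,1.5,8.5,0,-5,2,12,0,-7,2,15.5,0,-9,2,19,0,-11,2,22.5,0,-12.2,2,26,0,-12.2],
)

```text
t: 15.33
tool_pos: [0.5017, 0.2336, 0.2452]
orientation: [0.373, -3.116, 0.001]
force: [0.5, 0.3, -0.9]
opening: 0.0222
gripper_force: 50.0
```

Request:
play_rows(
  targets=[0,3,0,0,0,5,0,0,0,6,0,0,0,6,0,0,0,6,0,0,0,6,0,0],
)

```text
t: 15.83
tool_pos: [0.4893, 0.2892, 0.2468]
orientation: [0.369, -3.119, 0.002]
force: [0.7, 0.0, -0.6]
opening: 0.0216
gripper_force: 50.0
```

Run:
```python
from h import *
rel([.5026,.2961,.13],np.radians(13.6))
```

```text
shift cm [-1.47  0.37 11.68] roll -0.09 tcp [0.4893 0.2892 0.2468] Mz [-0.001 -0.001 -1.   ] F [ 0.7  0.  -0.6] t 15.8333
```

Now lower to about 25 mm above the seated height, after a stop to check the rod's tilt in the grip.

Request:
play_rows(
  targets=[-0.5,0.2,2,0,-1,0.4,5,0,-1.5,0.4,8,0,-1.5,0.4,10.5,0,-1.5,0.4,11.7,0,-1.5,0.4,11.7,0,-1.5,0.4,11.7,0,-1.5,0.4,11.7,0],
)

```text
t: 16.5
tool_pos: [0.5041, 0.2981, 0.1327]
orientation: [-0.369, 3.117, 0.001]
force: [-0.1, -0.3, -0.9]
opening: 0.022
gripper_force: 50.0
```

Run:
```python
from h import *
import pickle
rel([.5026,.2961,.0424],np.radians(13.6))
s=cam('scene');c=cam('top');w=cam('wrist'); pickle.dump((s,c,w),open('v7.pkl','wb'))
st=read_state(); M=R.from_rotvec(st['orientation']).as_matrix(); p=st['tool_pos']
rx=-M[:,0];up=-M[:,2]
b=p-.012*rx+.0206*up
print('pred bend scene',proj(s,b+.25*rx),'tip',proj(s,b+.25*rx-.0395*up),'bend top',proj(c,b+.25*rx),'front',proj(s,b+.06*rx))
x0,y0=(proj(s,b+.2*rx)-50).astype(int)
a=cv2.resize(s['im'][y0:y0+100,x0:x0+100],(400,400),interpolation=2)
x1,y1=(proj(c,b+.2*rx)-50).astype(int)
d=cv2.resize(c['im'][y1:y1+100,x1:x1+100],(400,400),interpolation=2)
print(x0,y0,x1,y1); save('v7.png',np.hstack([a,d]))
```

```text
shift cm [ 0.22 -0.16  9.03] roll -0.08 tcp [0.5041 0.2981 0.1327] Mz [ 0.003  0.001 -1.   ] F [-0.1 -0.3 -0.9] t 16.5
pred bend scene [464.29250745 237.83291733] tip [459.2557494  243.95913112] bend top [178.85979758 135.7879735 ] front [436.40339834 172.5966631 ]
406 169 133 104
```

View pics/v7.png

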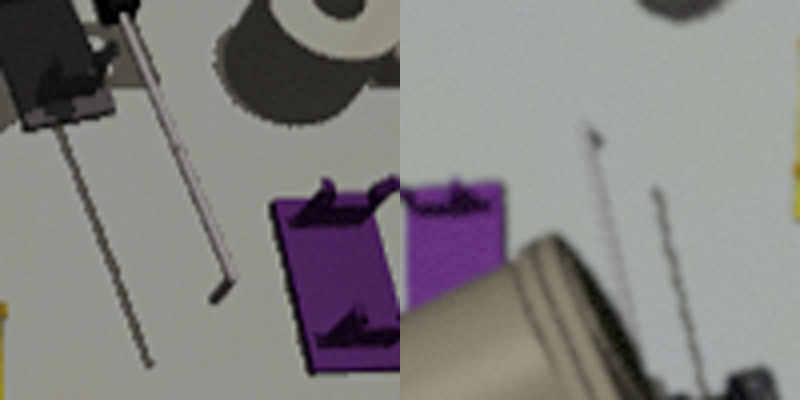

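The hook's bend is at (232,281) and its tip at (215,301) in the left crop. Both match the untilted prediction within a pixel, so the rod has not slipped. I'll lower it.

Request:
play_rows(
  targets=[0.1,-0.1,1,0,0.1,-0.1,2.5,0,0.1,-0.1,4,0,0.1,-0.1,5,0,0.1,-0.1,5.5,0,0.1,-0.1,5.5,0,0.1,-0.1,5.5,0,0.1,-0.1,5.5,0],
)

```text
t: 17.32
tool_pos: [0.5027, 0.2971, 0.0764]
orientation: [-0.371, 3.118, 0.001]
force: [0.4, -0.1, -1.9]
opening: 0.0216
gripper_force: 50.0
```

Run:
```python
from h import *
rel([.5026,.2961,.0424],np.radians(13.6))
```

```text
shift cm [ 0.04 -0.1   3.4 ] roll -0.04 tcp [0.5027 0.2971 0.0764] Mz [ 0.001  0.001 -1.   ] F [ 0.4 -0.1 -1.9] t 17.3167
```

Request:
play_rows(
  targets=[0,-0.1,0.5,0,0,-0.1,1,0,0,-0.1,1.5,0,0,-0.1,2,0,0,-0.1,2,0,0,-0.1,2,0],
)

```text
t: 17.82
tool_pos: [0.5017, 0.2956, 0.0547]
orientation: [0.371, -3.118, 0.001]
force: [0.6, 1.0, -0.6]
opening: 0.0214
gripper_force: 50.0
```

Request:
play_rows(
  targets=[0,0,0.3,0,0,0,0.6,0,0,0,0.9,0,0,0,1.2,0,0,0,1.2,0,0,0,1.2,0],
)

```text
t: 18.32
tool_pos: [0.5021, 0.2957, 0.0432]
orientation: [0.371, -3.119, 0.0]
force: [0.1, 0.1, -2.1]
opening: 0.0217
gripper_force: 50.0
```

Run:
```python
from h import *
rel([.5026,.2961,.0424],np.radians(13.6))
```

```text
shift cm [-0.06  0.02  0.08] roll -0.04 tcp [0.5021 0.2957 0.0432] Mz [-0. -0. -1.] F [ 0.1  0.1 -2.1] t 18.3167
```

Request:
play_rows(
  targets=[-0.05,0,0.05,0,-0.05,0,0.1,0,-0.05,0,0.1,0,-0.05,0,0.1,0],
)

```text
t: 18.65
tool_pos: [0.5028, 0.296, 0.0425]
orientation: [-0.371, 3.119, 0.0]
force: [-0.4, -0.8, -1.0]
opening: 0.0217
gripper_force: 50.0
```

Request:
play_rows(
  targets=[0,0,0,0,0,0,0,0,0,0,0,0,0,0,0,0,0,0,0,0,0,0,0,0,0,0,0,0,0,0,0,0],
  grip=7,
)

```text
t: 19.32
tool_pos: [0.5028, 0.2959, 0.0424]
orientation: [-0.371, 3.12, 0.0]
force: [-0.2, -0.0, 0.1]
opening: 0.0683
gripper_force: 0.0
```

Request:
play_rows(
  targets=[0,0,-1,0,0,0,-3,0,0,0,-6,0,0,0,-9,0,0,0,-12,0,0,0,-15,0,0,0,-16,0,0,0,-16,0],
)

```text
t: 19.98
tool_pos: [0.5048, 0.297, 0.2072]
orientation: [-0.37, 3.113, 0.004]
force: [-0.2, -0.3, 0.7]
opening: 0.0702
gripper_force: 0.0
```

Run:
```python
from h import *
w=cam('wrist');s=cam('scene');print(read_state()['tool_pos'])
save('v8.png',np.hstack([cv2.resize(w['im'][:,120:520],(400,400)),cv2.resize(s['im'][130:290,340:500],(400,400),interpolation=2)]))
```

```text
[0.50262451 0.2958819  0.20193462]
```

View pics/v8.png

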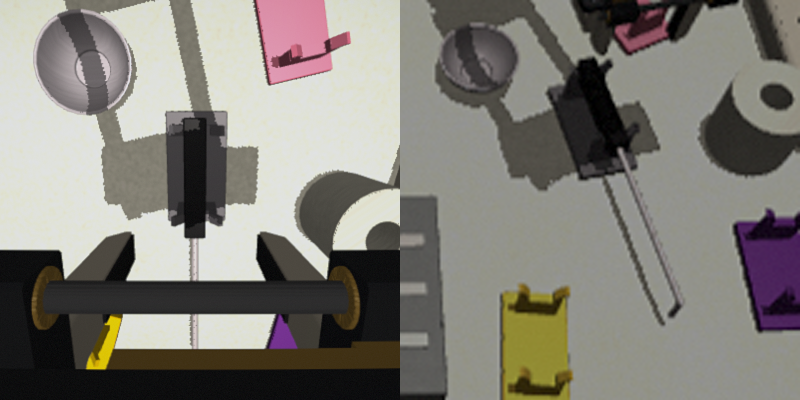

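The handle lies in both saddles, from (195,118) to (195,237) in the left view. The hook hangs down at (675,312) in the right view, at the same end as before, and the gripper is clear.

```bash
python3 -c "
from plant import workorder; print(workorder.close_job())"
```

```text
the job is handed in; nothing more can be done
None
```

The bolt was drawn out to its stop and held there at about 14–15 N for over a second; the rod is back in both saddles, hook down at the same end, and the job was handed in at about 20 s.

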